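# Prop open the bread bin

### The job

Air the green bread bin. First lift its wooden lid well open by the dark knob on the front edge, leaving the prop rod down; then swing the prop rod on the bin's left side up by its red grip until its pin sits in the notch of the red catch under the lid, so that the lid stays propped open when you let go.

Things in the scene. Friction and masses are not known exactly. Their poses are not given: they have to be found in the camera images.
- bread_bin: Green open bread bin, 160 x 200 x 105 mm, light wooden lid; fixed to the table, turned up to 0.2 rad. Origin under the centre of its floor; x points to its far rim (hinge side), y to its left, z up. The lid's hinge axis runs along y through x = 80, z = 105 mm; the prop rod's pivot axis along y through x = 30, z = 87 mm, on the left side (+y).
- bin_lid (a joint): Lid angle (rad): 0 shut, grows as the front edge rises, stop at 1.25. Lid 186 x 260 x 12 mm, about 0.3 kg, overhangs the bin 30 mm on each side. Damped hinge: let go, it sinks slowly (about 0.05 rad/s when wide open, up to 0.1 nearly shut) until something holds it; lifting at 0.3 rad/s takes about 6 N at the knob. Propped, it stands at 0.95 to 1.12.
- bin_prop (a joint): Angle of the steel prop rod (rad): 0 level, pointing to the front (bin -x); grows as it swings up, to a stop at 1.52; starts at -0.15 to 0. Stiff: stays where left. Its end is bent outward into an 8 mm pin that carries the grip. At 1.34 to 1.52 the pin is in the notch; if the lid has sunk, the pin, swung up, slides along the catch, lifts the lid (a few N) and drops into the notch.
- lid_knob (a point): Centre of the dark wooden T-knob on the lid's front edge: a cylinder 24 mm in diameter, 30 mm long along the bin's y (flat ends), on a 12 mm steel stem; 215 mm from the hinge axis, 35 mm in front of the lid's edge; at bin (-135, 0, 111) mm when shut. It turns with the lid.
- prop_grip (a point): Centre of the red grip on the prop rod's pin: a cylinder 16 mm in diameter, 46 mm long along the bin's y, 125 mm from the pivot axis, at bin y = +178 mm, 48 mm outside the lid's left edge. The pin's axis runs through it along y.
- notch (a point): Middle of the notch in the red catch on the lid's underside, 121 mm from the hinge axis, at bin y = +121 mm; x (to the hinge) and z (out of the lid's top) turn with the lid. Notch 26 mm wide along x, open downward, between a 10 mm deep rail in front (ramp at its front end) and a 22 mm deep stop on the hinge side. Seated, the pin's axis lies 4 mm below this point.

How it is judged:
On the way:
1. the lid is lifted well open (at least 0.8 rad) while the prop rod is still down (below 0.4 rad) (value of joint bin_lid above 0.8 rad and value of joint bin_prop below 0.4 rad), for 0.1 s.
At the end, for the whole second after the job is handed in: The lid rests propped and still (at least 0.8 rad open, under 0.02 rad/s) with the rod's pin in the notch: the pin's axis within 13 mm of the notch's middle along the lid and no more than 9 mm below the lid's underside (value of joint bin_lid above 0.8 rad and velocity of joint bin_lid between -0.02 and 0.02 rad/s and x of prop_grip in the frame of notch between -0.013 and 0.013 m and z of prop_grip in the frame of notch above -0.009 m); the robot touches nothing.
It also fails if it takes over 59 s, if anything falls off the work surface, if the arm or the gripper's body presses on something with over 40 N, if the wrist force passes 120 N, or if a joint passes its speed limit or range.

### The arm

A 7-joint arm with a two-finger parallel gripper is mounted at the origin on a cart in front of the work surface, level with it; the furniture and walls round the work are solid. World frame = base frame: x ahead of the robot, y to its left, z up, the work surface at z = 0. Lengths are in m, angles in rad, forces in N, time in s.
With the tool pointing down it reaches from about 0.4 to 0.875 m from the base axis. Payload 19.3 kg.
Tool frame: the origin (TCP) lies at the very end of the fingers, on their centre line; the grasp point (between the pads) lies 19 mm behind it; z points along the fingers, y is the line along which they close (so a half turn about z gives the same grasp; the last joint's range is limited). The gripper opens to 85 mm and grips with 20 to 120 N. Pads are 22 mm wide; open, the fingers measure 114 mm over their backs; the gripper's body (76 mm by 85 mm) begins 54 mm behind the grasp point. The pads swing forward as they close: fully open they stand 13 mm farther back than shut.
Start: joints at [1.058, 0.521, -0.036, 1.599, 0.021, 1.021, -0.113], TCP at [0.268, -0.565, 0.231] pointing down, gripper open.
Joint ranges: [-2.91, 2.91], [-0.3, 2.13], [-1.5, 1.42], [0.17, 2.43], [-1.26, 4.41], [0.16, 1.93], [-2.52, 2.52]. Speed limits (rad/s): [1.89, 1.89, 2.39, 2.39, 3.01, 3.01, 3.01].

### API

Orientations are given as [roll, pitch, yaw] about the fixed x, y, z axes, in that order (R = Rz(yaw) Ry(pitch) Rx(roll)).
In Python, from workcell import bot gives the robot as it stands.
- The arm moves only by the tool carry_out, never from a script. Its argument "rows" is a list that holds one entry, the list of rows, each a list of 4 numbers: the shift along the tool's x, y, z in m, then the turn about the tool's z in degrees. In form: [[[x, y, z, twist], ...]]. A call has 1 to 12 rows; each row is the pose to reach, as a shift and turn from the pose commanded when the call began, along the tool's axes at that moment; what a row does not reach only later rows make up. A row lasts 1/12 s, in which the tool goes at most 41.7 mm and 7.16 degrees, less where a joint would pass 70% of its speed; a pose out of reach is approached as far as the arm can. A call with a gripper value outside its range is refused whole. "grip" is the finger opening in m, from 0 to 0.0854, set as the call begins (left out, the last holds). The fingers move at their own pace and stop on an object; "grip_force" is the grip in N (left out, the last holds). Time passes only in rows, so rows that repeat a pose let the fingers close. It gives the time, the measured TCP pose, the force, the opening and the grip force at its end, in the units of the state.
- bot.observe(): the state, without advancing time (a new reading comes with each control period).
- bot.grab_frame(name): name is "side" or "top"; returns a dict with "pixels" (480x640x3 uint8, red, green, blue), "K" (3x3 intrinsics, pixels), "pose" (4x4, takes a point from camera to world coordinates). Camera axes: x right, y down, z forward; pixel columns grow to the right and rows downward; lengths in m; the calibration is good to about 2 mm. A picture is of the moment at which its call begins. There is no depth.
- bot.job_done(): hands the job in; it is judged then, once.
Trained networks look in a picture, given as the dict that the camera call returned (one of the last four; its "shot" number tells which), for a name from the list of things; names that differ only in an ending like _2 or _b are one class to them, and where a whole thing is asked for, a point or a joint stands for the part that bears it (a point fixed in the world has none). Each returns a list of dicts, best first, with "conf" (0 to 1); they miss things now and then, are a little off and sometimes report something else, mostly with a low value. They report only what shows in the picture. A call takes as long as a camera call.
- bot.look_for(picture, label): "position" ([column, row] in pixels, amid what is visible of it).
- bot.regions_of(picture, label): "region" (480x640 bool, what is visible of it) and "position" ([column, row] in pixels, amid what is visible of it).
- bot.spot_point(picture, label): "position" ([column, row] in pixels: a listed point, or the origin of a listed thing).
The state is a dict: "clock": time; "qpos": joint angles; "qd": joint speeds; "joint_efforts": joint torques, N m; "position": TCP position; "tool_rot": TCP orientation; "force": force on the tool from outside, world axes, zero at the start; "moment": the same for the moment, N m; "grip_width": finger opening in m; "finger_force": force on a finger pad.
Only numpy, scipy, OpenCV 4.12 (cv2) and the standard library are available. Lean on these libraries where they do the work, as an engineer would, in place of code of your own. Each camera call takes 0.05 s, during which the arm holds its last target. There are 200 camera calls.

## Working session

There is one attempt and no reset: what is moved stays moved. The work goes in short steps, Python scripts to look and compute and a tool call to move; the robot and the scene stay as the last step left them, time stands still between calls to the robot, and variables do not carry over. Pictures are saved under pics/ and viewed, at most 10 in all, crops included, and the job is handed in when it is done.

Besides the shell and the picture viewer there is one more tool, called after "Call:" as a command line: name --argument value ..., lists and objects as JSON in quotes. carry_out: Moves the arm, as the interface text tells. Its arguments: {"type":"object","properties":{"rows":{"type":"array","items":{"type":"array","items":{"type":"array","items":{"type":"number"}}}},"grip":{"type":"number"},"grip_force":{"type":"number"}},"required":["rows"]}

```bash
mkdir -p pics; ls
cat > h.py <<'E'
import numpy as np,cv2
from workcell import bot
from scipy.spatial.transform import Rotation as R
def snap(n,save=None):
    f=bot.grab_frame(n)
    if save: cv2.imwrite('pics/'+save,f['pixels'][:,:,::-1])
    return f
def ray(f,p):
    d=np.linalg.inv(f['K'])@[p[0],p[1],1]; T=np.array(f['pose']); d=T[:3,:3]@d
    return T[:3,3],d/np.linalg.norm(d)
def tri(rs):
    A=0;b=0
    for o,d in rs:
        P=np.eye(3)-np.outer(d,d);A=A+P;b=b+P@o
    x=np.linalg.solve(A,b); return x,[round(1000*np.linalg.norm((np.eye(3)-np.outer(d,d))@(x-o)),1) for o,d in rs]
def atz(f,p,z):
    o,d=ray(f,p); return o+d*(z-o[2])/d[2]
E
python3 - <<'E'
from h import *
s=bot.observe(); print({k:np.round(v,3).tolist() for k,v in s.items()})
F={n:snap(n,n+'0.png') for n in('side','top')}
for n in F: print(n,np.round(F[n]['pose'],3).tolist())
for l in ['bread_bin','lid_knob','prop_grip','notch']:
    D={n:bot.spot_point(F[n],l) for n in F}
    for n in D: print(l,n,[(np.round(d['position'],1).tolist(),round(d['conf'],2)) for d in D[n][:3]])
    if all(D.values()): print(tri([ray(F[n],D[n][0]['position']) for n in F]))
E
```

```text
pics
{'clock': 0.0, 'qpos': [1.058, 0.522, -0.036, 1.6, 0.021, 1.021, -0.113], 'qd': [-0.0, 0.0, -0.0, 0.002, 0.001, -0.0, -0.001], 'joint_efforts': [0.001, -92.711, 1.981, -36.993, 0.018, 0.008, 0.0], 'position': [0.268, -0.564, 0.231], 'tool_rot': [-3.14, 0.0, 0.443], 'force': [-0.515, -0.907, -0.127], 'moment': [-0.044, 0.001, 0.014], 'finger_force': 0.0, 'grip_width': 0.085}
side [[-0.824, -0.303, 0.48, 0.228], [-0.567, 0.414, -0.712, 0.497], [0.017, -0.859, -0.512, 0.525], [0.0, 0.0, 0.0, 1.0]]
top [[-0.008, -0.989, 0.149, 0.527], [-1.0, 0.005, -0.02, -0.094], [0.019, -0.149, -0.989, 0.954], [0.0, 0.0, 0.0, 1.0]]
bread_bin side [([359.8, 248.0], 0.59)]
bread_bin top [([398.2, 260.9], 0.92)]
(array([ 0.63997848, -0.26216431, -0.00531642]), [np.float64(1.8), np.float64(1.8)])
lid_knob side [([422.6, 216.0], 0.86)]
lid_knob top [([419.2, 342.6], 0.68)]
(array([ 0.5030476 , -0.26749109,  0.11483969]), [np.float64(4.2), np.float64(4.2)])
prop_grip side [([361.7, 264.7], 0.93)]
prop_grip top [([301.0, 318.4], 0.65)]
(array([ 0.5375096 , -0.08580952,  0.08626422]), [np.float64(0.8), np.float64(0.8)])
notch side [([350.2, 234.4], 0.7), ([359.4, 247.7], 0.62)]
notch top [([335.3, 283.0], 0.83)]
(array([ 0.59396127, -0.14051631,  0.10173811]), [np.float64(0.3), np.float64(0.3)])
```

View pics/side0.png

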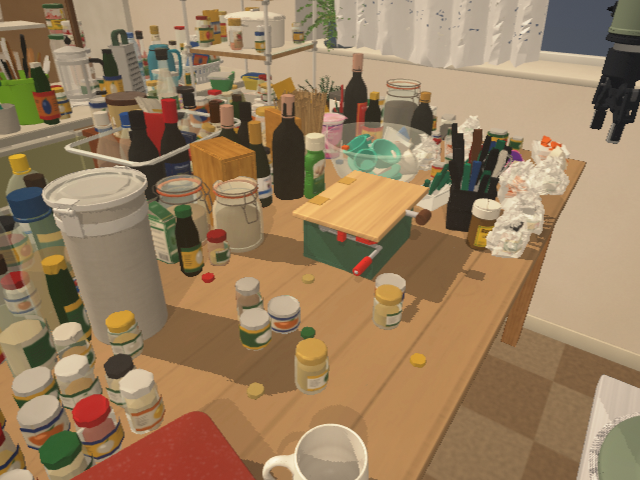

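View pics/top0.png

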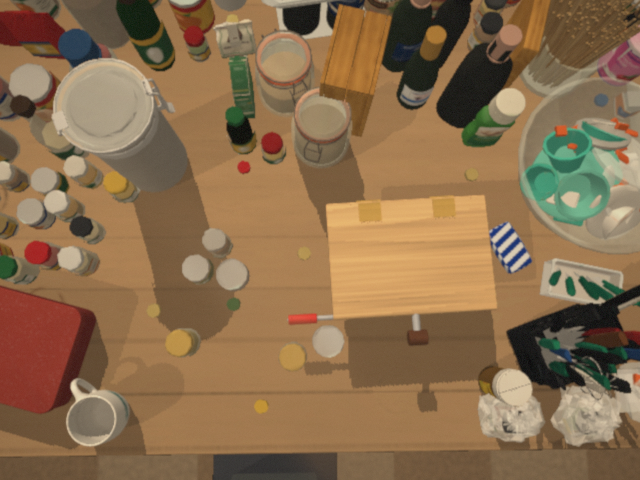

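Both pictures agree with the networks: the bin has the lid shut, the dark knob is at top (418,338), the red grip is at top (303,319), and jars stand near the grip at (328,341) and (291,357). Next I'll fit the bin pose and check how tall the neighbours are.

```bash
cat >> h.py <<'E'
def tool_delta(target,yaw=None):
    s=bot.observe(); M=R.from_euler('xyz',s['tool_rot']).as_matrix()
    d=M.T@(np.array(target)-s['position'])
    t=None if yaw is None else -np.degrees((yaw-s['tool_rot'][2]+np.pi)%(2*np.pi)-np.pi)
    return np.round(d*1000,1),t
E
python3 - <<'E'
from h import *
from scipy.optimize import least_squares
P={'o':[.63998,-.26216,0],'k':[.50305,-.2675,.1148],'g':[.5375,-.0858,.0863],'n':[.59396,-.1405,.1017]}
def B(v):
    x,y,th,a=v; c,s=np.cos(th),np.sin(th)
    pts={'o':[0,0,0],'k':[-.135,0,.111],'g':[.03-.125*np.cos(a),.178,.087+.125*np.sin(a)],'n':[.08-.121,.121,.1]}
    return {k:np.array([x+c*p[0]-s*p[1],y+s*p[0]+c*p[1],p[2]]) for k,p in pts.items()}
f=lambda v:np.concatenate([B(v)[k]-P[k] for k in P])
r=least_squares(f,[.64,-.26,.05,0]); print(r.x.round(4),(r.fun*1000).round(1).reshape(-1,3).tolist()); print(B(r.x))
F=snap('top')
for n,p in {'wjar':(328,341),'yjar':(291,357),'brjar':(512,387),'lidL':(332,318),'lidR':(497,308),'knife':(560,340),'foil':(510,415)}.items():
    print(n,[atz(F,p,z).round(3).tolist() for z in(0.,.07,.117)])
S=snap('side')
for n,p in {'wjar':(391,280),'yjar':(388,292),'brjar':(488,207),'knife':(456,128)}.items():
    print(n,[atz(S,p,z).round(3).tolist() for z in(.05,.1,.15)])
E
```

```text
[ 0.6391 -0.2612  0.0366 -0.0056] [[-0.9, 0.9, 0.0], [1.1, 1.3, -3.8], [0.1, -1.0, 0.0], [-0.3, -1.3, -1.7]]
{'o': array([ 0.63906212, -0.26121062,  0.        ]), 'k': array([ 0.50415255, -0.26615097,  0.111     ]), 'g': array([ 0.53761377, -0.08680632,  0.08630043]), 'n': array([ 0.59366157, -0.14179208,  0.1       ])}
wjar [[0.5, -0.132, 0.0], [0.502, -0.129, 0.07], [0.503, -0.127, 0.117]]
yjar [[0.472, -0.067, 0.0], [0.476, -0.069, 0.07], [0.479, -0.07, 0.117]]
brjar [[0.418, -0.454, 0.0], [0.426, -0.427, 0.07], [0.431, -0.409, 0.117]]
lidL [[0.54, -0.14, 0.0], [0.539, -0.136, 0.07], [0.538, -0.134, 0.117]]
lidR [[0.555, -0.435, 0.0], [0.553, -0.41, 0.07], [0.552, -0.393, 0.117]]
knife [[0.498, -0.545, 0.0], [0.5, -0.511, 0.07], [0.501, -0.489, 0.117]]
foil [[0.37, -0.447, 0.0], [0.382, -0.421, 0.07], [0.39, -0.404, 0.117]]
wjar [[0.495, -0.123, 0.05], [0.467, -0.057, 0.1], [0.439, 0.008, 0.15]]
yjar [[0.483, -0.088, 0.05], [0.456, -0.027, 0.1], [0.429, 0.035, 0.15]]
brjar [[0.445, -0.52, 0.05], [0.422, -0.413, 0.1], [0.399, -0.306, 0.15]]
knife [[0.73, -1.078, 0.05], [0.677, -0.912, 0.1], [0.624, -0.746, 0.15]]
```

Call:
carry_out --rows '[[[0,0,-0.04,0],[0,0,-0.08,0],[0.03,-0.015,-0.1,3],[0.066,-0.032,-0.1,6],[0.103,-0.05,-0.1,9],[0.14,-0.068,-0.1,12],[0.177,-0.087,-0.1,15],[0.214,-0.105,-0.1,18],[0.25,-0.123,-0.1,21],[0.287,-0.141,-0.1,23],[0.32,-0.158,-0.1,23],[0.341,-0.168,-0.1,23]]]' --grip 0.07 --grip_force 60

```text
clock: 1.6
position: [0.5061, -0.2629, 0.3314]
tool_rot: [-3.141, -0.001, 0.045]
force: [0.2, 0.0, 0.8]
grip_width: 0.0703
finger_force: 0.0
```

Run:
```python
from h import *
s=bot.observe(); print(s['clock'],s['position'],s['tool_rot'],s['grip_width'])
print(tool_delta([.504,-.2665,.092],.042))
```

```text
1.6 [ 0.50607138 -0.26291106  0.33144959] [-3.14071109e+00 -8.28323571e-04  4.46195007e-02] 0.070319630296148
(array([ -2.4,   3.7, 239.4]), np.float64(0.15008633504723798))
```

Call:
carry_out --rows '[[[-0.002,0.0035,0.035,0],[-0.002,0.0035,0.07,0],[-0.002,0.0035,0.105,0],[-0.002,0.0035,0.14,0],[-0.002,0.0035,0.17,0],[-0.002,0.0035,0.195,0],[-0.002,0.0035,0.215,0],[-0.002,0.0035,0.23,0],[-0.002,0.0035,0.238,0],[-0.002,0.0035,0.238,0]]]'

```text
clock: 2.43
position: [0.5014, -0.2701, 0.0919]
tool_rot: [-3.141, 0.002, 0.041]
force: [-0.8, 0.3, 1.0]
grip_width: 0.0703
finger_force: 0.0
```

Call:
carry_out --rows '[[[0,0,0,0],[0,0,0,0],[0,0,0,0],[0,0,0,0],[0,0,0,0],[0,0,0,0],[0,0,0,0],[0,0,0,0]]]' --grip 0.01

```text
clock: 3.1
position: [0.5025, -0.2677, 0.0947]
tool_rot: [-3.139, -0.0, 0.043]
force: [-6.9, 19.5, 20.1]
grip_width: 0.029
finger_force: 57.8
```

Run:
```python
from h import *
s=bot.observe(); print(s['clock'],s['position'],s['tool_rot'],s['grip_width'],s['finger_force'])
F=snap('side'); cv2.imwrite('pics/g1.png',cv2.resize(F['pixels'][130:290,290:490,::-1],None,fx=3,fy=3))
# lid arc rows: equal angles, in tool axes (x fwd, z down)
for a in np.arange(0,1.26,.1): print(round(a,2),round(.215*(1-np.cos(a))+.006*np.sin(a),4),round(-.215*np.sin(a)+.006*(1-np.cos(a)),4))
```

```text
3.1 [ 0.50251506 -0.26772188  0.09469568] [-3.13900505e+00 -3.53146875e-04  4.33616028e-02] 0.028955955483766543 57.80314922332764
0.0 0.0 0.0
0.1 0.0017 -0.0214
0.2 0.0055 -0.0426
0.3 0.0114 -0.0633
0.4 0.0193 -0.0833
0.5 0.0292 -0.1023
0.6 0.0409 -0.1204
0.7 0.0544 -0.1371
0.8 0.0695 -0.1524
0.9 0.0861 -0.1661
1.0 0.1039 -0.1782
1.1 0.1228 -0.1883
1.2 0.1427 -0.1966
```

View pics/g1.png

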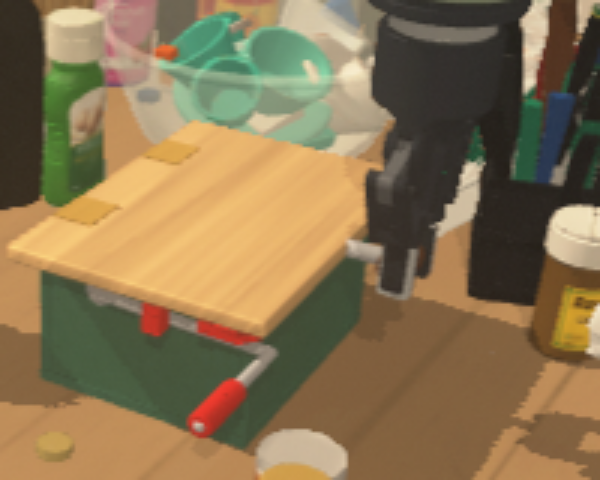

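The knob is held at a width of 29 mm, with the pads on its flat ends. Now I'll lift along the arc, easing off the side force.

Call:
carry_out --rows '[[[0.0005,-0.0015,-0.012,0],[0.0015,-0.003,-0.024,0],[0.0033,-0.003,-0.035,0],[0.0055,-0.003,-0.0455,0],[0.0083,-0.003,-0.056,0],[0.0114,-0.003,-0.0663,0],[0.0151,-0.003,-0.0764,0],[0.0193,-0.003,-0.0863,0],[0.024,-0.003,-0.096,0],[0.0292,-0.003,-0.1053,0],[0.0348,-0.003,-0.1145,0],[0.0409,-0.003,-0.1234,0]]]' --grip_force 80

```text
clock: 4.15
position: [0.5428, -0.2652, 0.2168]
tool_rot: [-3.141, 0.001, 0.042]
force: [9.0, 0.8, -19.3]
grip_width: 0.0287
finger_force: 80.2
```

Call:
carry_out --rows '[[[0.0066,0,-0.0085,0],[0.0135,0,-0.0167,0],[0.0209,0,-0.0245,0],[0.0286,0,-0.032,0],[0.0367,0,-0.039,0],[0.0452,0,-0.0457,0],[0.054,0,-0.0519,0],[0.063,0,-0.0578,0],[0.0724,0,-0.063,0],[0.0819,0,-0.0679,0],[0.0918,0,-0.0722,0],[0.0995,0,-0.0755,0]]]'

```text
clock: 5.15
position: [0.6417, -0.26, 0.2919]
tool_rot: [-3.139, 0.003, 0.042]
force: [-0.8, 8.2, -15.8]
grip_width: 0.0277
finger_force: 79.7
```

Call:
carry_out --rows '[[[0,0,0,0],[0,0,0,0],[0,0,0,0]]]'

```text
clock: 5.4
position: [0.6422, -0.26, 0.292]
tool_rot: [-3.139, 0.001, 0.042]
force: [0.8, 6.5, -9.9]
grip_width: 0.028
finger_force: 80.0
```

Run:
```python
from h import *
F={n:snap(n,n+'2.png') for n in('side','top')}
for l in ['lid_knob','prop_grip','notch']:
    D={n:bot.spot_point(F[n],l) for n in F}
    for n in D: print(l,n,[(np.round(d['position'],1).tolist(),round(d['conf'],2)) for d in D[n][:2]])
    if all(D.values()): print(tri([ray(F[n],D[n][0]['position']) for n in F]))
s=bot.observe(); p=s['position']; print(s['clock'],p,s['force'])
# knob est from grasp -> lid angle
h=np.array([.6391,-.2612])+ .08*np.array([np.cos(.04),np.sin(.04)])
print('lid',np.arctan2(p[2]+.019-.105, h[0]-p[0]))
```

```text
lid_knob side [([372.1, 105.7], 0.59)]
lid_knob top [([439.2, 242.0], 0.76)]
(array([ 0.62850801, -0.25714717,  0.30894077]), [np.float64(1.6), np.float64(1.6)])
prop_grip side [([364.0, 266.3], 0.63), ([359.1, 243.7], 0.31)]
prop_grip top [([398.9, 261.7], 0.74), ([302.3, 320.5], 0.57)]
(array([ 0.63974756, -0.27565938, -0.06055906]), [np.float64(7.6), np.float64(7.6)])
notch side [([321.7, 169.1], 0.96)]
notch top [([336.6, 226.9], 0.88)]
(array([ 0.66196868, -0.13842891,  0.21529049]), [np.float64(2.2), np.float64(2.2)])
5.8 [ 0.64207179 -0.26002368  0.29194477] [  1.95252587   7.19573906 -10.59967931]
lid 1.213154539128992
```

View pics/side2.png

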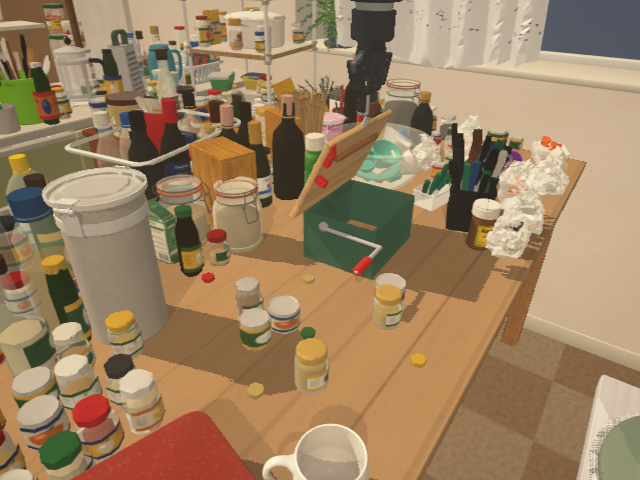

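The lid is at about 1.2 rad with the rod down, so I'll release now. One check first: joint 7, to pick the twist direction.

Run:
```python
from h import *
s=bot.observe(); print(s['qpos'].round(2) if hasattr(s['qpos'],'round') else s['qpos'])
F={'side':snap('side'),'top':snap('top')}
print(tri([ray(F['side'],(364,266.3)),ray(F['top'],(302.3,320.5))]))
```

```text
[ 0.35  0.59 -0.09  1.32  0.05  1.24 -1.27]
(array([ 0.53406327, -0.08791987,  0.08316151]), [np.float64(0.9), np.float64(0.9)])
```

Call:
carry_out --rows '[[[0,0,0,0],[0,0,0,0],[0,0,-0.02,0],[0,0,-0.05,0],[-0.01,-0.02,-0.065,-7],[-0.025,-0.05,-0.065,-14],[-0.041,-0.08,-0.065,-21],[-0.057,-0.11,-0.065,-28],[-0.073,-0.14,-0.06,-35],[-0.088,-0.17,-0.05,-42],[-0.097,-0.184,-0.03,-49],[-0.097,-0.184,0,-56]]]' --grip 0.045 --grip_force 50

```text
clock: 6.9
position: [0.5376, -0.0788, 0.2951]
tool_rot: [3.136, -0.003, 1.028]
force: [1.9, -0.3, -0.6]
grip_width: 0.045
finger_force: 0.0
```

Run:
```python
from h import *
s=bot.observe(); print(s['clock'],s['position'],s['tool_rot'],s['grip_width'])
print(tool_delta([.5365,-.0785,.067],.042+np.pi/2))
```

```text
6.9 [ 0.5375835  -0.07878503  0.29506874] [ 3.13609409e+00 -2.56759350e-03  1.02809184e+00] 0.04498164938219186
(array([ -0.9,  -2.3, 228.1]), np.float64(-33.50109959602195))
```

Call:
carry_out --rows '[[[0,0,0.03,-7],[0,0,0.06,-14],[0,0,0.09,-21],[0,0,0.12,-28],[0,-0.001,0.15,-33.5],[0,-0.001,0.18,-33.5],[0,-0.001,0.2,-33.5],[0,-0.001,0.215,-33.5],[0,-0.001,0.225,-33.5],[0,-0.001,0.228,-33.5],[0,-0.001,0.228,-33.5]]]'

```text
clock: 7.82
position: [0.5371, -0.0815, 0.0644]
tool_rot: [3.141, 0.0, 1.603]
force: [-0.6, 0.0, 0.9]
grip_width: 0.0452
finger_force: 0.0
```

Call:
carry_out --rows '[[[0,0,0,0],[0,0,0,0],[0,0,0,0],[0,0,0,0],[0,0,0,0],[0,0,0,0]]]' --grip 0.005 --grip_force 40

```text
clock: 8.32
position: [0.5369, -0.0814, 0.0645]
tool_rot: [3.141, 0.0, 1.603]
force: [-1.4, -1.0, 2.4]
grip_width: 0.0148
finger_force: 38.9
```

Run:
```python
from h import *
F=snap('side'); cv2.imwrite('pics/g3.png',cv2.resize(F['pixels'][80:320,270:470,::-1],None,fx=2.5,fy=2.5))
s=bot.observe(); print(s['clock'],s['position'],s['tool_rot'],s['grip_width'],s['force'])
c,d=np.cos(.04),np.sin(.04); ux=np.array([c,d,0]); 
M=R.from_euler('xyz',s['tool_rot']).as_matrix()
for a in np.append(np.arange(.1,1.5,.1),[1.43,1.45,1.48]):
    w=ux*.125*(1-np.cos(a))+np.array([0,0,.125*np.sin(a)]); print(round(a,2),(M.T@w).round(4).tolist())
```

```text
8.3667 [ 0.53690621 -0.08140104  0.06442379] [3.14132095e+00 2.24158198e-04 1.60336414e+00] 0.014686322547703003 [-2.03861015 -0.80351866  1.61163068]
0.1 [0.0, 0.0006, -0.0125]
0.2 [0.0, 0.0025, -0.0248]
0.3 [0.0, 0.0056, -0.0369]
0.4 [0.0001, 0.0099, -0.0487]
0.5 [0.0001, 0.0153, -0.0599]
0.6 [0.0001, 0.0219, -0.0706]
0.7 [0.0002, 0.0294, -0.0805]
0.8 [0.0003, 0.0379, -0.0897]
0.9 [0.0003, 0.0473, -0.0979]
1.0 [0.0004, 0.0575, -0.1052]
1.1 [0.0005, 0.0683, -0.1114]
1.2 [0.0006, 0.0797, -0.1165]
1.3 [0.0007, 0.0916, -0.1204]
1.4 [0.0007, 0.1038, -0.1232]
1.43 [0.0008, 0.1075, -0.1237]
1.45 [0.0008, 0.11, -0.1241]
1.48 [0.0008, 0.1137, -0.1245]
```

View pics/g3.png

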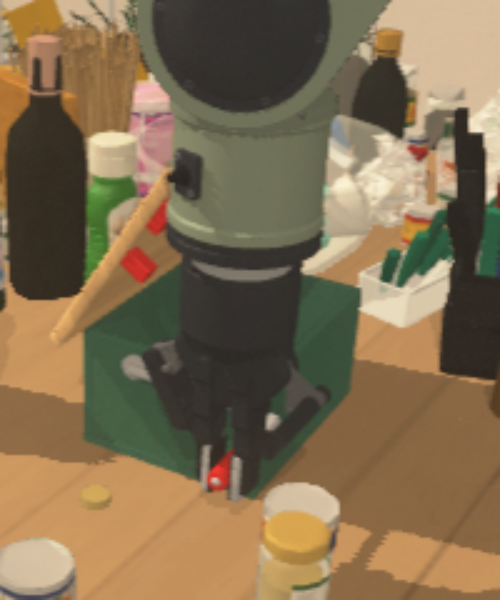

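The red grip is held. Now I'll swing it up along the arc.

Call:
carry_out --rows '[[[0,0.0006,-0.0125,0],[0,0.0025,-0.0248,0],[0,0.0056,-0.0369,0],[0,0.0099,-0.0487,0],[0,0.0153,-0.0599,0],[0,0.0219,-0.0706,0],[0,0.0294,-0.0805,0],[0,0.0379,-0.0897,0],[0,0.0473,-0.0979,0],[0.0004,0.0575,-0.1052,0],[0.0005,0.0683,-0.1114,0]]]'

```text
clock: 9.28
position: [0.6028, -0.0787, 0.1776]
tool_rot: [-3.137, 0.001, 1.603]
force: [-24.5, 2.2, 37.7]
grip_width: 0.0147
finger_force: 46.7
```

Run:
```python
from h import *
F={n:snap(n) for n in('side','top')}
cv2.imwrite('pics/g4.png',cv2.resize(F['side']['pixels'][80:280,270:470,::-1],None,fx=2.5,fy=2.5))
for l in ['lid_knob','prop_grip','notch']:
    D={n:bot.spot_point(F[n],l) for n in F}
    for n in D: print(l,n,[(np.round(d['position'],1).tolist(),round(d['conf'],2)) for d in D[n][:2]])
    if all(D.values()): print(tri([ray(F[n],D[n][0]['position']) for n in F]))
s=bot.observe(); print(s['clock'],s['position'],s['tool_rot'],s['grip_width'],s['force'])
```

```text
lid_knob side [([387.0, 117.8], 0.64)]
lid_knob top [([441.2, 264.6], 0.79)]
(array([ 0.6012564 , -0.2640351 ,  0.28991398]), [np.float64(0.0), np.float64(0.0)])
prop_grip side [([332.1, 193.7], 0.72)]
prop_grip top []
notch side [([327.8, 175.9], 0.98)]
notch top []
9.6833 [ 0.60495315 -0.07875659  0.17781917] [3.14099703e+00 1.13081026e-03 1.60312782e+00] 0.01419076315738931 [-18.12578473  -0.7137475   35.5230882 ]
```

View pics/g4.png

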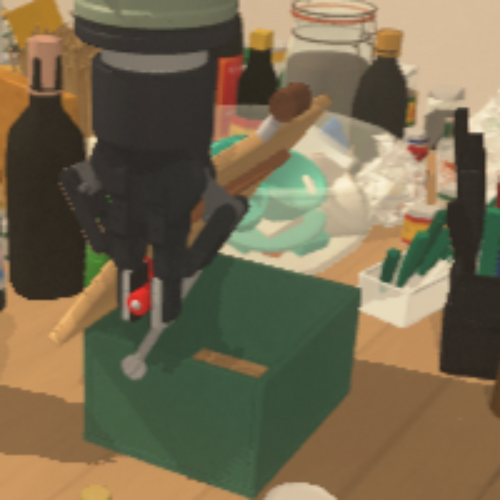

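The swing has reached about 1.1 rad. The force on the tool points radially outward, so the commanded arc is slightly too tight. I'll correct outward and go on.

Call:
carry_out --rows '[[[0,-0.002,-0.004,0],[0.0001,0.004,-0.007,0],[0.0001,0.01,-0.01,0]]]'

```text
clock: 9.93
position: [0.6149, -0.0784, 0.1855]
tool_rot: [-3.14, 0.0, 1.603]
force: [-1.6, -2.2, -5.5]
grip_width: 0.0148
finger_force: 42.4
```

Call:
carry_out --rows '[[[0,0.006,-0.0021,0],[0,0.012,-0.0039,0],[0,0.018,-0.0055,0],[0,0.024,-0.0067,0],[0,0.03,-0.0076,0],[0,0.03,-0.0076,0],[0,0.03,-0.0076,0]]]'

```text
clock: 10.52
position: [0.6456, -0.0767, 0.1936]
tool_rot: [3.142, -0.0, 1.604]
force: [-3.6, -0.0, 4.3]
grip_width: 0.0145
finger_force: 43.1
```

Run:
```python
from h import *
F={n:snap(n) for n in('side','top')}
cv2.imwrite('pics/g5.png',cv2.resize(F['side']['pixels'][80:280,270:470,::-1],None,fx=2.5,fy=2.5))
for l in ['lid_knob','prop_grip','notch']:
    D={n:bot.spot_point(F[n],l) for n in F}
    for n in D: print(l,n,[(np.round(d['position'],1).tolist(),round(d['conf'],2)) for d in D[n][:2]])
    if all(D.values()): print(tri([ray(F[n],D[n][0]['position']) for n in F]))
s=bot.observe(); print(s['clock'],s['position'],s['tool_rot'],s['grip_width'],s['force'])
```

```text
lid_knob side [([379.4, 113.1], 0.66)]
lid_knob top [([439.8, 250.9], 0.76)]
(array([ 0.61716735, -0.26164271,  0.29643917]), [np.float64(0.7), np.float64(0.7)])
prop_grip side [([307.5, 182.2], 0.81)]
prop_grip top []
notch side [([324.4, 172.1], 0.85)]
notch top []
10.9167 [ 0.64563307 -0.07672993  0.19364662] [ 3.14062833e+00 -3.46199921e-04  1.60375087e+00] 0.01388503262071765 [-1.85982285  1.61181745  5.22848499]
```

View pics/g5.png

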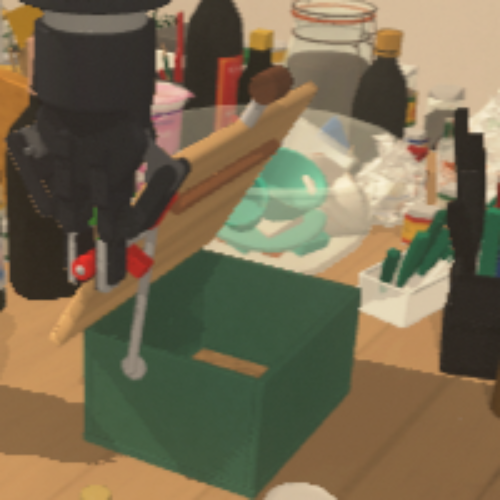

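Call:
carry_out --rows '[[[0,0,0,0],[0,0,0,0],[0,0,0,0],[0,0,-0.01,0],[0,0,-0.03,0],[0,0,-0.06,0],[0,0,-0.09,0],[0,0,-0.12,0],[0.03,0,-0.14,0],[0.06,0,-0.14,0],[0.06,0,-0.14,0],[0.06,0,-0.14,0]]]' --grip 0.04

```text
clock: 11.92
position: [0.6431, -0.0153, 0.3342]
tool_rot: [3.141, -0.0, 1.606]
force: [0.4, 0.3, -0.5]
grip_width: 0.0399
finger_force: 0.0
```

Run:
```python
from h import *
import time
for i in range(10):
    F={n:snap(n) for n in('side','top')}
    if i in(0,9):
        for l in ['lid_knob','prop_grip','notch']:
            D={n:bot.spot_point(F[n],l) for n in F}
            for n in D: print(l,n,[(np.round(d['position'],1).tolist(),round(d['conf'],2)) for d in D[n][:2]])
            if all(D.values()): print(tri([ray(F[n],D[n][0]['position']) for n in F]))
cv2.imwrite('pics/g6.png',cv2.resize(F['side']['pixels'][80:280,270:470,::-1],None,fx=2.5,fy=2.5))
s=bot.observe(); print(s['clock'],s['position'],s['grip_width'],s['force'])
```

```text
lid_knob side [([380.4, 111.0], 0.67)]
lid_knob top [([441.0, 252.5], 0.55)]
(array([ 0.61500148, -0.26178067,  0.30060673]), [np.float64(0.2), np.float64(0.2)])
prop_grip side [([309.0, 183.4], 0.88), ([359.6, 248.3], 0.47)]
prop_grip top [([296.7, 241.6], 0.85)]
(array([ 0.64443679, -0.08057551,  0.21190936]), [np.float64(0.8), np.float64(0.8)])
notch side [([320.9, 173.4], 0.62)]
notch top [([335.3, 233.0], 0.86)]
(array([ 0.65730428, -0.13514907,  0.20872203]), [np.float64(1.1), np.float64(1.1)])
lid_knob side [([379.7, 113.3], 0.58)]
lid_knob top [([441.8, 254.3], 0.95), ([297.6, 238.0], 0.34)]
(array([ 0.61484005, -0.26309687,  0.29603209]), [np.float64(1.5), np.float64(1.5)])
prop_grip side [([308.8, 179.6], 0.82)]
prop_grip top [([296.2, 237.9], 0.49)]
(array([ 0.64719507, -0.0809092 ,  0.2183156 ]), [np.float64(0.9), np.float64(0.9)])
notch side [([322.9, 173.4], 0.91)]
notch top [([336.4, 234.1], 0.64)]
(array([ 0.65510191, -0.137049  ,  0.20875078]), [np.float64(0.4), np.float64(0.4)])
13.5167 [ 0.64310545 -0.01714389  0.33318311] 0.040000850026741 [0.50850694 0.09160768 0.70126033]
```

View pics/g6.png

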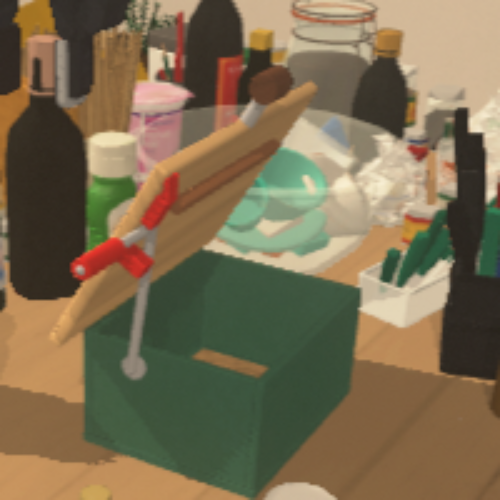

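The pin shows between the front rail and the hinge-side stop, and the lid stayed up for 1.6 s after I let go, with the gripper clear. I'm handing it in.

```bash
python3 -c "
from workcell import bot
print(bot.job_done())"
```

```text
the job is handed in; nothing more can be done
None
```

I lifted the lid to about 1.2 rad with the prop rod down, then seated the rod's pin in the notch; the lid stayed propped at about 1.08 rad with the gripper clear, and I handed the job in at about 13.5 s (no verdict was returned).

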